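Park the cordless iron on its rest

ROBOT

A 7-joint arm with a two-finger parallel gripper is mounted at the origin on the work surface. World frame = base frame: x ahead of the robot, y to its left, z up, the work surface at z = 0. Lengths are in m, angles in rad, forces in N, time in s.
With the tool pointing down it reaches from about 0.425 to 0.975 m from the base axis. Payload 16.7 kg.
Tool frame: the origin (TCP) lies midway between the tips of the shut fingers; the grasp point (between the pads) lies 19 mm behind it (env.hold_point_z is the distance from the TCP to the grasp point, in m); z points along the fingers, y is the line along which they close (so a half turn about z gives the same grasp; the last joint's range is limited). The gripper opens to 85 mm and grips with 20 to 120 N. Pads are 22 mm wide; open, the fingers measure 114 mm over their backs; the gripper's body (76 mm by 85 mm) begins 54 mm behind the grasp point. The pads swing forward as they close: fully open they stand 13 mm farther back than shut.
Start: joints at [-1.383, 0.426, 0.074, 1.606, -0.034, 1.111, -0.067], TCP at [0.223, 0.637, 0.231] pointing down, gripper open.
Joint ranges: [-2.85, 2.85], [-0.5, 2.14], [-1.23, 1.37], [0.21, 2.46], [-1.02, 4.16], [0.16, 2.05], [-2.73, 2.73]. Speed limits (rad/s): [1.89, 1.89, 2.39, 2.39, 3.01, 3.01, 3.01].

INTERFACE

Orientations are given as a unit quaternion [x, y, z, w].
In Python, from rig import sensors, optics, ticket, env gives the robot as it stands.
- The arm moves only by the shell command python3 -m handwheel 'ROWS' [FORCE]. ROWS is JSON, a list of rows, each an object of numbers: "claw": the finger opening in m, from 0 to 0.0854; "x", "y", "z": the shift along the tool's x, y, z in m; "yaw": the turn about the tool's z in rad. In form: [{"claw": .., "x": .., "y": .., "z": .., "yaw": ..}, ...]. A call has 1 to 10 rows; each row shifts and turns the commanded pose from where the row before left it, along the tool's axes as they then stand; what a row does not reach is not made up. A row lasts 1/12 s, in which the tool goes at most 41.7 mm and 7.16 degrees, less where a joint would pass 70% of its speed; a pose out of reach is approached as far as the arm can. A call with a gripper value outside its range is refused whole. The fingers move at their own pace and stop on an object; FORCE is the grip in N (left out, the last holds). Time passes only in rows, so rows that do not move let the fingers close. It gives the time, the measured TCP pose, the force, the opening and the grip force at its end, in the units of the state.
- sensors.observe(): the state, without advancing time (a new reading comes with each control period).
- optics.capture(name): name is "side" or "top"; returns the picture (384x512x3 uint8, red, green, blue); there is no depth.
- optics.camera_params(name): a dict with "intrinsics" (3x3 intrinsics, pixels), "R" (3x3) and "t" (3): a world point X has camera coordinates R X + t. Camera axes: x right, y down, z forward; pixel columns grow to the right and rows downward; lengths in m; the calibration is good to about 2 mm. A picture is of the moment at which its call begins. camera_params takes no time and is no camera call.
- ticket.finish_job(): hands the job in; it is judged then, once.
The state is a dict: "t": time; "q": joint angles; "dq": joint speeds; "joint_efforts": joint torques, N m; "tcp_pos": TCP position; "tool_rot": TCP orientation; "wrist_force": force on the tool from outside, world axes, zero at the start; "wrist_torque": the same for the moment, N m; "opening": finger opening in m; "gripper_force": force on a finger pad.
Only numpy, scipy, OpenCV 4.12 (cv2) and the standard library are available. Lean on these libraries where they do the work, as an engineer would, in place of code of your own. Each camera call takes 0.05 s, during which the arm holds its last target. There are 200 camera calls.

TASK

The round pin tin has been left on the iron's steel rest plate: gently push it along the counter until it is completely off the plate. Then push the blue cordless iron along the counter, straight onto the plate, until its nose is fully home in the red V-shaped stop and the iron points squarely into it. Only push: lift nothing, do not squeeze the tin, do not touch the iron's handle, and leave everything else on the counter alone.

Things in the scene. Friction and masses are not known exactly. Their poses are not given: they have to be found in the camera images.
- rest: Iron rest, fixed: a steel plate 210 mm long (its x), 130 mm wide (its y), flush with the counter, without rim except for a red V-shaped stop at its +x end. Origin at the plate's centre, counter height; +x points to the stop, roughly to the robot's left (world +y), z up. When the iron is fully home its origin and axes coincide with these. Its place and direction vary.
- rest_stop (a point): Point at counter height where the iron's nose tip comes when fully home, 95 mm ahead (+x) of the plate's centre. The stop: two red bars 18 mm high, 12 mm thick, each 40 degrees from the plate's x axis; their inner faces start at x = +37 mm, y = +-55 mm from the plate's centre and meet at x = +102 mm, y = 0.
- iron: Cordless iron, loose, about 0.8 kg, standing on its steel sole: 190 mm long, 90 mm wide, blue body 50 mm high with upright sides, black handle on top. Origin at the middle of the sole; +x to the nose, z up. Sides parallel from the heel to x = -10 mm, then tapering to a round nose of 12 mm radius. Slides with friction. Starts behind the plate (its -x side), nose roughly towards it.
- iron_handle: Black handle of the iron, an arch 22 mm thick along the iron's x on its middle line from x = -51 mm to x = +53 mm, from 50 to 87 mm above the counter. Rigid part of the iron; same origin and axes as the iron. Must not be touched.
- iron_nose (a point): Tip of the iron's nose, at counter height, 95 mm ahead (+x) of the iron's origin.
- iron_heel (a point): Middle of the iron's heel, a flat upright face 90 mm wide and 50 mm high, 95 mm behind (-x of) the iron's origin; this point is at counter height.
- tin: Round pin tin, brass with a yellow lid, 60 mm across, 30 mm high, about 0.15 kg, loose, standing on the steel plate. Origin at the centre of its underside, z up.
- spray: Bystander: white spray bottle with green label and red cap, 64 mm across, 170 mm high, origin under its centre.
- starch: Bystander: aluminium can with blue label, 60 mm across, 160 mm high, origin under its centre.
- jar: Bystander: amber glass jar with steel lid, 70 mm across, 90 mm high, origin under its centre.
- mug: Bystander: white mug, 80 mm across plus handle at its +y, 90 mm high, origin under its centre.
- brush: Bystander: clothes brush lying bristles down, 150 mm long (its x), 45 mm wide, 33 mm high, origin under its centre.
- dish: Bystander: orange open button tray, 110 by 80 mm, 25 mm high, in two compartments, origin under its centre.
- hanger: Bystander: black plastic clothes hanger lying flat, 350 mm wide (its y), 12 mm thick; origin at the middle of its straight bar, steel hook towards its +x, reaching 163 mm.
Mind the look-alikes: they are no part of the job. Of the things that look like the iron, the largest one is meant.

How it is judged:
By the outcome, as a careful person would: the job done as asked, in the order asked, and still so for the second after the job is handed in, with the robot touching nothing.
It also fails if it takes over 64 s, if anything falls off the work surface, if the arm or the gripper's body presses on something with over 40 N, if the wrist force passes 120 N, or if a joint passes its speed limit or range.

## Working session

There is one attempt and no reset: what is moved stays moved. The work goes in short steps, Python scripts to look and compute and a shell command to move; the robot and the scene stay as the last step left them, time stands still between calls to the robot, and variables do not carry over. Pictures are saved under pics/ and viewed, at most 10 in all, crops included, and the job is handed in when it is done.

```bash
ls; mkdir -p pics
cat > h.py <<'E'
import numpy as np, cv2
from rig import sensors, optics, ticket, env
def snap(n,f):
    im=optics.capture(n); cv2.imwrite('pics/'+f,im[:,:,::-1]); return im
def ray(n,uv,z):
    c=optics.camera_params(n);K=np.array(c['intrinsics']);R=np.array(c['R']);t=np.array(c['t'])
    uv=np.atleast_2d(uv).astype(float);d=np.c_[uv,np.ones(len(uv))]@np.linalg.inv(K).T@R
    o=-R.T@t; s=(z-o[2])/d[:,2]; return (o+d*s[:,None])[:,:2]
def proj(n,X):
    c=optics.camera_params(n);p=np.atleast_2d(X)@np.array(c['R']).T+np.array(c['t']);p=p@np.array(c['intrinsics']).T
    return p[:,:2]/p[:,2:]
E
python3 - <<'E'
from h import *
a=snap('top','a_top.png');b=snap('side','a_side.png')
for n in('top','side'):
    c=optics.camera_params(n);print(n,-np.array(c['R']).T@np.array(c['t']),np.round(c['R'],2).tolist(),np.round(c['intrinsics'],0).tolist())
s=sensors.observe();print(s['t'],s['tcp_pos'],s['tool_rot'],s['opening'],s['wrist_force'])
E
```

```text
pics
top [ 0.38529539 -0.06427508  1.19765327] [[0.02, -1.0, 0.0], [-0.99, -0.02, -0.14], [0.14, 0.0, -0.99]] [[351.0, 0.0, 256.0], [0.0, 351.0, 193.0], [0.0, 0.0, 1.0]]
side [ 0.00780922 -1.11182165  1.45454604] [[0.9, -0.45, -0.01], [-0.34, -0.68, -0.65], [0.28, 0.58, -0.76]] [[495.0, 0.0, 259.0], [0.0, 495.0, 193.0], [0.0, 0.0, 1.0]]
0.1 [0.22296004 0.63672565 0.23067164] [ 1.67638924e-01  9.85848289e-01 -5.78846010e-04 -8.25409794e-05] 0.08539247968510066 [-0.1314364  -0.07571282 -0.47549769]
```

View pics/a_top.png

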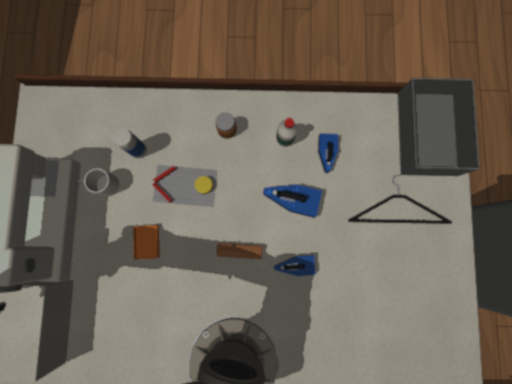

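View pics/a_side.png

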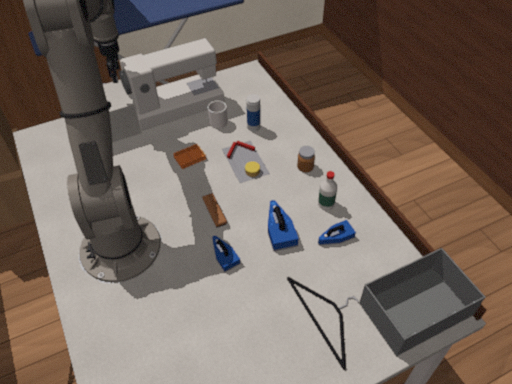

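Top view: three blue iron shapes at (293,199), (329,151) and (296,266). The one at (293,199) is clearly the largest and sits behind the plate, so it fits the description. The plate is at (186,186) with its V apex at (154,184), and the tin is at (204,185). I'll confirm in a crop and measure.

```bash
cat > m.py <<'E'
from h import *
def blobs(im,kind):
    h=cv2.cvtColor(im,cv2.COLOR_RGB2HSV);H,S,V=[h[:,:,i].astype(int) for i in range(3)]
    m={'blue':(H>100)&(H<125)&(S>140)&(V>50),'red':((H<6)|(H>172))&(S>140)&(V>70),'yel':(H>20)&(H<36)&(S>120)&(V>80)}[kind]
    n,l,st,c=cv2.connectedComponentsWithStats(m.astype(np.uint8))
    return [(st[i,4],c[i],(l==i)) for i in np.argsort(-st[1:,4])+1 if st[i,4]>15]
E
python3 - <<'E'
from m import *
im=cv2.imread('pics/a_top.png')[:,:,::-1].copy(); sd=cv2.imread('pics/a_side.png')[:,:,::-1].copy()
for n,i in(('top',im),('side',sd)):
    for k,z in(('blue',.05),('red',.018),('yel',.03)):
        for a,c,m in blobs(i,k)[:5]: print(n,k,a,c.round(1),ray(n,c,z).round(4))
c=im[140:225,140:335]; c=cv2.resize(c,None,fx=4,fy=4,interpolation=cv2.INTER_CUBIC)
cv2.imwrite('pics/crop1.png',c[:,:,::-1])
for y in (172,180,190,200): print(im[y,150:225:3].sum(1)//3)
E
```

```text
top blue 881 [298.2 199.1] [[ 0.5299 -0.2017]]
top blue 389 [328.  148.2] [[ 0.7047 -0.3012]]
top blue 371 [300.6 265. ] [[ 0.3166 -0.2103]]
top red 137 [163.1 182.2] [[0.5825 0.2558]]
top red 60 [288.9 122.6] [[ 0.8029 -0.172 ]]
top yel 245 [203.4 184.5] [[0.5755 0.1161]]
side blue 752 [281.3 230.4] [[ 0.5243 -0.2238]]
side blue 387 [338.3 233.8] [[ 0.6944 -0.3258]]
side blue 379 [225.8 256. ] [[ 0.3075 -0.2334]]
side blue 127 [252.9 118.2] [[0.6955 0.3543]]
side red 105 [239.3 147.1] [[0.582 0.251]]
side red 41 [330.  174.8] [[ 0.8344 -0.0515]]
side yel 133 [252.1 167.3] [[0.5738 0.1131]]
[142 143 128 114 101  71  56  71 106 113 113 113 113 112 113 114 113 113
 112 113 113 113 120 142 143]
[143 114  55  67 108 115 114 115 115 114 114 114 114 115 115 117 117 117
 117 117 101  65 106 142 143]
[142 136 108  68  57  70 110 114 115 115 115 115 116 116 117 114 119 119
 119 115  69  92 137 142 142]
[139 124 117 116 116 112  77  51  94 114 114 114 113 113 113 113 114 114
 113 114 114 121 143 146 144]
```

View pics/crop1.png

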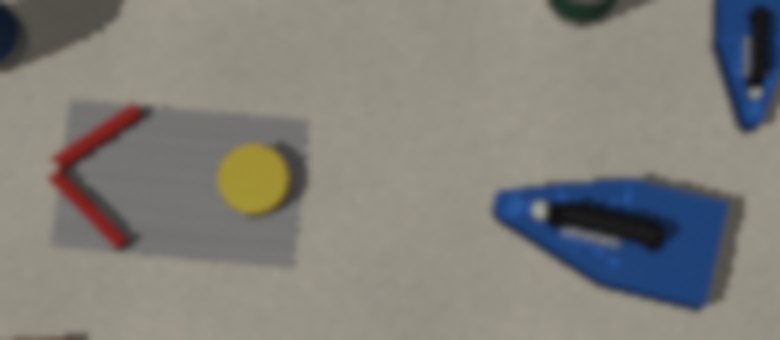

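```bash
cat >> m.py <<'E'
def big(im,x0,y0,x1,y1,f=8): return cv2.resize(im[y0:y1,x0:x1],None,fx=f,fy=f,interpolation=cv2.INTER_CUBIC)
def un(p,x0,y0,f=8): return (np.asarray(p,float)+.5)/f-.5+[x0,y0]
def plate(im):
    b=big(im,140,155,235,220).astype(int); g=b.sum(2)/3; h=cv2.cvtColor(b.astype(np.uint8),cv2.COLOR_RGB2HSV)
    m=((g<130)).astype(np.uint8); m[:,int(8*83):]=0
    m=cv2.morphologyEx(m,cv2.MORPH_OPEN,np.ones((25,25)))
    c=max(cv2.findContours(m,0,2)[0],key=cv2.contourArea)
    r=cv2.minAreaRect(c); return un(cv2.boxPoints(r),140,155)
def iron(im,box):
    x0,y0,x1,y1=box; b=big(im,*box).astype(int); 
    m=((b[:,:,2]>b[:,:,0]+35)).astype(np.uint8)
    c=max(cv2.findContours(m,0,2)[0],key=cv2.contourArea); hl=cv2.convexHull(c)
    p=cv2.approxPolyDP(hl,8,True)[:,0]
    return un(p,x0,y0), un(hl[:,0],x0,y0)
E
python3 - <<'E'
from m import *
im=cv2.imread('pics/a_top.png')[:,:,::-1].copy(); sd=cv2.imread('pics/a_side.png')[:,:,::-1].copy()
p=plate(im);w=ray('top',p,0);print('plate',p.round(1).tolist(),w.round(4).tolist(),w.mean(0),[np.linalg.norm(w[i]-w[i-1]).round(4) for i in range(4)],
 [np.degrees(np.arctan2(*(w[i]-w[i-1])[::-1])).round(1) for i in range(4)])
for n,i,bx in(('top',im,(255,175,330,225)),('side',sd,(255,195,305,255))):
    q,_=iron(i,bx)
    for a,b5,b0 in zip(q,ray(n,q,.05),ray(n,q,0)): print(n,a.round(1),b5.round(4),b0.round(4))
E
```

```text
plate [[150.5, 201.6], [153.6, 163.4], [218.6, 168.7], [215.5, 206.9]] [[0.5168, 0.2999], [0.651, 0.2976], [0.6372, 0.0702], [0.5034, 0.0759]] [0.57710203 0.18589238] [np.float64(0.2243), np.float64(0.1343), np.float64(0.2278), np.float64(0.1339)] [np.float64(86.6), np.float64(-1.0), np.float64(-93.5), np.float64(177.5)]
top [264.1 188.2] [ 0.5639 -0.0884] [ 0.5717 -0.0895]
top [297.2 184.4] [ 0.5788 -0.1981] [ 0.5873 -0.2039]
top [320.9 190.1] [ 0.5616 -0.2768] [ 0.5693 -0.286 ]
top [315.8 215.3] [ 0.4776 -0.2595] [ 0.4816 -0.268 ]
top [312.2 216.1] [ 0.4749 -0.2477] [ 0.4788 -0.2556]
top [288.9 209.9] [ 0.4934 -0.1714] [ 0.4981 -0.176 ]
top [264.3 194.1] [ 0.5443 -0.0896] [ 0.5512 -0.0907]
top [263.2 191.7] [ 0.5522 -0.0857] [ 0.5594 -0.0867]
side [270.3 200.4] [ 0.5525 -0.0854] [ 0.5719 -0.0488]
side [275.7 201.1] [ 0.5687 -0.0969] [ 0.5887 -0.0608]
side [291.7 220.3] [ 0.5782 -0.2013] [ 0.5985 -0.1689]
side [297.9 236.9] [ 0.5626 -0.2744] [ 0.5823 -0.2446]
side [296.6 244.2] [ 0.5435 -0.2987] [ 0.5625 -0.2698]
side [274.7 248.9] [ 0.4675 -0.2823] [ 0.4839 -0.2527]
side [273.2 247.7] [ 0.4654 -0.2754] [ 0.4816 -0.2457]
side [268.1 232.1] [ 0.4797 -0.2092] [ 0.4965 -0.1771]
side [267.4 225.2] [ 0.4913 -0.1816] [ 0.5086 -0.1485]
```

```bash
cat > go.py <<'E'
import sys
from h import *
from scipy.spatial.transform import Rotation as Ro
def rel(x,y,z,hd=None):
    s=sensors.observe();R=Ro.from_quat(s['tool_rot']).as_matrix();p=s['tcp_pos']
    h=np.degrees(np.arctan2(R[1,0],R[0,0]));d=R.T@(np.array([x,y,z])-p)
    print('t',round(s['t'],2),'tcp',np.round(p,4),'head',h.round(2),'tilt',R[2].round(3),'shift',d.round(4),'yaw',None if hd is None else np.radians((h-hd+180)%360-180).round(4),'F',np.round(s['wrist_force'],1),'open',round(s['opening'],4),'q7',s['q'][6].round(2))
if __name__=='__main__':
    a=[float(v) for v in sys.argv[1:]]; rel(*a)
E
python3 -m handwheel '[{"claw":0.03,"x":-0.0177,"y":-0.027,"z":0},{"claw":0.03,"x":-0.0177,"y":-0.027,"z":0},{"claw":0.03,"x":-0.0177,"y":-0.027,"z":0},{"claw":0.03,"x":-0.0177,"y":-0.027,"z":0},{"claw":0.03,"x":-0.0177,"y":-0.027,"z":0},{"claw":0.03,"x":-0.0177,"y":-0.027,"z":0},{"claw":0.03,"x":0,"y":0,"z":0}]'
python3 go.py .635 .111 .2 176.5
```

```text
t 0.1 tcp [0.223  0.6367 0.2307] head 160.7 tilt [-0.    -0.001 -1.   ] shift [-0.5626 -0.3599  0.0311] yaw -0.2758 F [-0.1 -0.1 -0.5] open 0.0854 q7 -0.07schema error: expected keys claw, x, y, z, yaw
```

```bash
python3 -m handwheel '[{"claw":0.03,"x":-0.0177,"y":-0.027,"z":0,"yaw":0},{"claw":0.03,"x":-0.0177,"y":-0.027,"z":0,"yaw":0},{"claw":0.03,"x":-0.0177,"y":-0.027,"z":0,"yaw":0},{"claw":0.03,"x":-0.0177,"y":-0.027,"z":0,"yaw":0},{"claw":0.03,"x":-0.0177,"y":-0.027,"z":0,"yaw":0},{"claw":0.03,"x":-0.0177,"y":-0.027,"z":0,"yaw":0},{"claw":0.03,"x":0,"y":0,"z":0,"yaw":-0.09},{"claw":0.03,"x":0,"y":0,"z":0,"yaw":-0.09},{"claw":0.03,"x":0,"y":0,"z":0,"yaw":-0.095},{"claw":0.03,"x":0,"y":0,"z":0,"yaw":0}]'
python3 go.py .635 .111 .2 176.5
```

```text
t: 0.93
tcp_pos: [0.2698, 0.4488, 0.2313]
tool_rot: [0.029, 1.0, -0.0, -0.0]
wrist_force: [-0.1, 0.0, 0.2]
opening: 0.0298
gripper_force: 0.0
t 0.93 tcp [0.2698 0.4488 0.2313] head 176.72 tilt [ 0. -0. -1.] shift [-0.384  -0.3163  0.0313] yaw 0.0039 F [-0.1  0.   0.2] open 0.0298 q7 0.38
```

```bash
python3 -m handwheel '[{"claw":0.03,"x":-0.0274,"y":-0.0226,"z":0,"yaw":0},{"claw":0.03,"x":-0.0274,"y":-0.0226,"z":0,"yaw":0},{"claw":0.03,"x":-0.0274,"y":-0.0226,"z":0,"yaw":0},{"claw":0.03,"x":-0.0274,"y":-0.0226,"z":0,"yaw":0},{"claw":0.03,"x":-0.0274,"y":-0.0226,"z":0,"yaw":0},{"claw":0.03,"x":-0.0274,"y":-0.0226,"z":0,"yaw":0},{"claw":0.03,"x":-0.0274,"y":-0.0226,"z":0,"yaw":0},{"claw":0.03,"x":-0.0274,"y":-0.0226,"z":0,"yaw":0},{"claw":0.03,"x":-0.0274,"y":-0.0226,"z":0,"yaw":0},{"claw":0.03,"x":-0.0274,"y":-0.0226,"z":0,"yaw":0}]'
python3 -m handwheel '[{"claw":0.03,"x":-0.0274,"y":-0.0226,"z":0,"yaw":0},{"claw":0.03,"x":-0.0274,"y":-0.0226,"z":0,"yaw":0},{"claw":0.03,"x":-0.0274,"y":-0.0226,"z":0.01,"yaw":0},{"claw":0.03,"x":-0.0274,"y":-0.0226,"z":0.02,"yaw":0},{"claw":0.03,"x":0,"y":0,"z":0.01,"yaw":0},{"claw":0.03,"x":0,"y":0,"z":0,"yaw":0}]'
python3 go.py .635 .111 .013 176.5
```

```text
t: 1.77
tcp_pos: [0.5302, 0.2052, 0.2312]
tool_rot: [0.033, 0.999, -0.0, -0.0]
wrist_force: [0.6, 1.1, -0.4]
opening: 0.0297
gripper_force: 0.0
t: 2.27
tcp_pos: [0.6327, 0.1072, 0.1883]
tool_rot: [0.034, 0.999, -0.001, -0.002]
wrist_force: [-1.6, 0.3, -0.5]
opening: 0.03
gripper_force: 0.0
t 2.27 tcp [0.6327 0.1072 0.1883] head 176.1 tilt [ 0.004 -0.003 -1.   ] shift [-0.0027  0.0044  0.1752] yaw -0.007 F [-1.6  0.3 -0.5] open 0.03 q7 1.38
```

```bash
python3 -m handwheel '[{"claw":0.03,"x":-0.003,"y":0.004,"z":0.03,"yaw":0},{"claw":0.03,"x":-0.003,"y":0,"z":0.03,"yaw":0},{"claw":0.03,"x":0,"y":0,"z":0.03,"yaw":0},{"claw":0.03,"x":0,"y":0,"z":0.03,"yaw":0},{"claw":0.03,"x":0,"y":0,"z":0.025,"yaw":0},{"claw":0.03,"x":0,"y":0,"z":0.015,"yaw":0},{"claw":0.03,"x":0,"y":0,"z":0.01,"yaw":0},{"claw":0.03,"x":0,"y":0,"z":0.004,"yaw":0},{"claw":0.03,"x":0,"y":0,"z":0,"yaw":0}]'
python3 go.py .49 .120 .013 176.5
python3 - <<'E'
from m import *
s=snap('top','b_top.png'); d=snap('side','b_side.png')
for n,i in(('top',s),('side',d)):
    for a,c,m in blobs(i,'yel')[:2]: print(n,a,c.round(1),ray(n,c,.03).round(4))
a=cv2.resize(s[120:270,130:330],(400,300));b=cv2.resize(d[100:250,180:330],(300,300)); cv2.imwrite('pics/b.png',np.hstack([a,b])[:,:,::-1])
E
```

```text
t: 3.02
tcp_pos: [0.639, 0.1138, 0.0173]
tool_rot: [0.031, 1.0, 0.0, -0.0]
wrist_force: [0.3, -0.3, -0.3]
opening: 0.0301
gripper_force: 0.0
t 3.02 tcp [0.639  0.1138 0.0173] head 176.45 tilt [ 0.001 -0.    -1.   ] shift [ 0.1491 -0.003   0.0043] yaw -0.0009 F [ 0.3 -0.3 -0.3] open 0.0301 q7 1.45
top 235 [203.7 184.5] [[0.5754 0.1149]]
side 132 [252.1 167.3] [[0.5738 0.113 ]]
```

View pics/b.png

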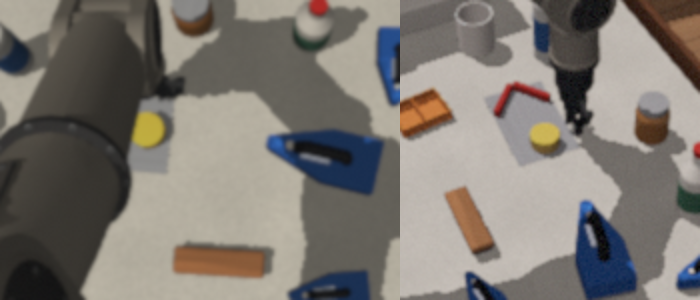

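The picture shows the fingers standing just beyond the tin (left panel near (168,88), tin at (147,128)), clear of the jar. Lower slightly and push gently towards the robot.

```bash
python3 -m handwheel '[{"claw":0.03,"x":0,"y":-0.001,"z":0.005,"yaw":0},{"claw":0.03,"x":0.002,"y":0,"z":0.004,"yaw":0},{"claw":0.03,"x":0.005,"y":0,"z":0,"yaw":0},{"claw":0.03,"x":0.005,"y":0,"z":0,"yaw":0},{"claw":0.03,"x":0.005,"y":0,"z":0,"yaw":0},{"claw":0.03,"x":0.005,"y":0,"z":0,"yaw":0},{"claw":0.03,"x":0.005,"y":0,"z":0,"yaw":0},{"claw":0.03,"x":0.005,"y":0,"z":0,"yaw":0},{"claw":0.03,"x":0.005,"y":0,"z":0,"yaw":0},{"claw":0.03,"x":0.005,"y":0,"z":0,"yaw":0}]'
python3 -m handwheel '[{"claw":0.03,"x":0.005,"y":0,"z":0,"yaw":0},{"claw":0.03,"x":0.005,"y":0,"z":0,"yaw":0},{"claw":0.03,"x":0.005,"y":0,"z":0,"yaw":0},{"claw":0.03,"x":0.005,"y":0,"z":0,"yaw":0},{"claw":0.03,"x":0.005,"y":0,"z":0,"yaw":0},{"claw":0.03,"x":0.005,"y":0,"z":0,"yaw":0},{"claw":0.03,"x":0.005,"y":0,"z":0,"yaw":0},{"claw":0.03,"x":0.005,"y":0,"z":0,"yaw":0},{"claw":0.03,"x":0.005,"y":0,"z":0,"yaw":0},{"claw":0.03,"x":0.005,"y":0,"z":0,"yaw":0}]'
python3 go.py .49 .120 .010 176.5
python3 - <<'E'
from m import *
d=snap('side','c_side.png')
for a,c,m in blobs(d,'yel')[:2]: print(a,c.round(1),ray('side',c,.03).round(4))
E
```

```text
t: 3.95
tcp_pos: [0.5969, 0.1148, 0.0085]
tool_rot: [0.031, 1.0, 0.0, 0.0]
wrist_force: [1.4, -0.1, 0.3]
opening: 0.0299
gripper_force: 0.4
t: 4.78
tcp_pos: [0.547, 0.1179, 0.0083]
tool_rot: [0.031, 1.0, -0.0, 0.0]
wrist_force: [0.8, 0.1, 0.7]
opening: 0.0298
gripper_force: 0.6
t 4.78 tcp [0.547  0.1179 0.0083] head 176.45 tilt [-0. -0. -1.] shift [ 0.057  -0.0014 -0.0017] yaw -0.0008 F [0.8 0.1 0.7] open 0.0298 q7 1.42
151 [236.9 172.5] [[0.5087 0.115 ]]
```

```bash
python3 -m handwheel '[{"claw":0.03,"x":0.005,"y":0,"z":0,"yaw":0},{"claw":0.03,"x":0.005,"y":0,"z":0,"yaw":0},{"claw":0.03,"x":0.005,"y":0,"z":0,"yaw":0},{"claw":0.03,"x":0.005,"y":0,"z":0,"yaw":0},{"claw":0.03,"x":0.005,"y":0,"z":0,"yaw":0},{"claw":0.03,"x":0.005,"y":0,"z":0,"yaw":0},{"claw":0.03,"x":0.005,"y":0,"z":0,"yaw":0},{"claw":0.03,"x":0.005,"y":0,"z":0,"yaw":0},{"claw":0.03,"x":0.005,"y":0,"z":0,"yaw":0},{"claw":0.03,"x":0.005,"y":0,"z":0,"yaw":0}]'
python3 -m handwheel '[{"claw":0.03,"x":0.005,"y":0,"z":0,"yaw":0},{"claw":0.03,"x":0.005,"y":0,"z":0,"yaw":0},{"claw":0.03,"x":0.003,"y":0,"z":0,"yaw":0},{"claw":0.03,"x":0,"y":0,"z":0,"yaw":0},{"claw":0.03,"x":-0.02,"y":0,"z":0,"yaw":0},{"claw":0.03,"x":-0.02,"y":0,"z":0,"yaw":0},{"claw":0.03,"x":0,"y":0,"z":-0.04,"yaw":0},{"claw":0.03,"x":0,"y":0,"z":-0.04,"yaw":0},{"claw":0.03,"x":0,"y":0,"z":-0.04,"yaw":0},{"claw":0.03,"x":0,"y":0,"z":-0.04,"yaw":0}]'
python3 - <<'E'
from m import *
d=snap('side','d_side.png')
for a,c,m in blobs(d,'yel')[:2]: print(a,c.round(1),ray('side',c,.03).round(4))
E
# stance behind the heel, heading 79 deg
python3 go.py .505 -.335 .2 79
```

```text
t: 5.67
tcp_pos: [0.497, 0.121, 0.0083]
tool_rot: [0.031, 1.0, -0.0, -0.0]
wrist_force: [0.3, -0.6, 0.4]
opening: 0.0299
gripper_force: 0.3
t: 6.5
tcp_pos: [0.5242, 0.1188, 0.1698]
tool_rot: [0.031, 1.0, -0.0, -0.0]
wrist_force: [0.6, 0.3, -0.3]
opening: 0.03
gripper_force: 0.0
138 [221.4 177.6] [[0.4434 0.1178]]
t 6.55 tcp [0.5275 0.1194 0.1772] head 176.37 tilt [-0.007  0.003 -1.   ] shift [-0.0064 -0.4548 -0.0244] yaw 1.6995 F [ 5.7  0.2 10.2] open 0.0298 q7 1.3
```

```bash
python3 -m handwheel '[{"claw":0.06,"x":0,"y":-0.038,"z":-0.01,"yaw":0},{"claw":0.06,"x":0,"y":-0.038,"z":-0.01,"yaw":0},{"claw":0.06,"x":0,"y":-0.038,"z":0,"yaw":0},{"claw":0.06,"x":0,"y":-0.038,"z":0,"yaw":0},{"claw":0.06,"x":0,"y":-0.038,"z":0,"yaw":0},{"claw":0.06,"x":0,"y":-0.038,"z":0,"yaw":0},{"claw":0.06,"x":0,"y":-0.038,"z":0,"yaw":0},{"claw":0.06,"x":0,"y":-0.038,"z":0,"yaw":0},{"claw":0.06,"x":0,"y":-0.038,"z":0,"yaw":0},{"claw":0.06,"x":0,"y":-0.038,"z":0,"yaw":0}]'
python3 -m handwheel '[{"claw":0.06,"x":0,"y":-0.038,"z":0,"yaw":0},{"claw":0.06,"x":0,"y":-0.038,"z":0,"yaw":0},{"claw":0.06,"x":0,"y":0,"z":0,"yaw":0.113},{"claw":0.06,"x":0,"y":0,"z":0,"yaw":0.113},{"claw":0.06,"x":0,"y":0,"z":0,"yaw":0.113},{"claw":0.06,"x":0,"y":0,"z":0,"yaw":0.113},{"claw":0.06,"x":0,"y":0,"z":0,"yaw":0.113},{"claw":0.06,"x":0,"y":0,"z":0,"yaw":0.113},{"claw":0.06,"x":0,"y":0,"z":0,"yaw":0.113},{"claw":0.06,"x":0,"y":0,"z":0,"yaw":0.113}]'
python3 -m handwheel '[{"claw":0.06,"x":0,"y":0,"z":0,"yaw":0.113},{"claw":0.06,"x":0,"y":0,"z":0,"yaw":0.113},{"claw":0.06,"x":0,"y":0,"z":0,"yaw":0.113},{"claw":0.06,"x":0,"y":0,"z":0,"yaw":0.113},{"claw":0.06,"x":0,"y":0,"z":0,"yaw":0.113},{"claw":0.06,"x":0,"y":0,"z":0,"yaw":0.113},{"claw":0.06,"x":0,"y":0,"z":0,"yaw":0.113},{"claw":0.06,"x":0,"y":0,"z":0,"yaw":0}]'
python3 go.py .505 -.335 .2 79
```

```text
t: 7.38
tcp_pos: [0.5006, -0.2618, 0.1884]
tool_rot: [0.031, 1.0, 0.0, 0.0]
wrist_force: [1.3, -0.4, 0.9]
opening: 0.0599
gripper_force: 0.0
t: 8.22
tcp_pos: [0.4963, -0.3359, 0.1883]
tool_rot: [0.467, 0.884, -0.0, -0.0]
wrist_force: [-0.2, -0.2, -0.7]
opening: 0.0596
gripper_force: 0.0
t: 8.88
tcp_pos: [0.4964, -0.3357, 0.188]
tool_rot: [0.771, 0.636, -0.0, -0.0]
wrist_force: [0.2, 0.5, -0.5]
opening: 0.0602
gripper_force: 0.0
t 8.88 tcp [ 0.4964 -0.3357  0.188 ] head 79.03 tilt [-0.    -0.001 -1.   ] shift [ 0.0023  0.0083 -0.012 ] yaw 0.0005 F [ 0.2  0.5 -0.5] open 0.0602 q7 0.77
```

Run:
```python
from m import *
im=snap('top','e_top.png');d=snap('side','e_side.png')
p=plate(im);w=ray('top',p,0);print('plate',p.round(1).tolist(),w.round(4).tolist(),w.mean(0))
for n,i in(('top',im),('side',d)):
    a,c,m=blobs(i,'red')[0];print('red',n,a,c.round(1),ray(n,c,.018).round(4))
    a,c,m=blobs(i,'yel')[0];print('yel',n,a,c.round(1),ray(n,c,.03).round(4))
q,_=iron(im,(255,175,330,225))
for a,b5 in zip(q,ray('top',q,.05)): print(a.round(1),b5.round(4))
a=big(im,140,150,235,220,4);b=big(im,250,160,335,230,4);cv2.imwrite('pics/e.png',np.hstack([a,b])[:,:,::-1])
```

```text
plate [[152.2, 201.8], [153.6, 165.0], [178.5, 165.9], [177.1, 202.8]] [[0.5163, 0.2941], [0.6456, 0.2972], [0.6441, 0.2104], [0.5148, 0.2085]] [0.58018604 0.25254528]
red top 138 [163.1 182.3] [[0.5822 0.2558]]
yel top 238 [200. 223.] [[0.4455 0.1218]]
red side 115 [239.3 147.2] [[0.5815 0.2501]]
yel side 142 [221.3 177.7] [[0.443  0.1172]]
[321.6 191.1] [ 0.5583 -0.2788]
[317.6 209.6] [ 0.4966 -0.2653]
[308.8 215.4] [ 0.4767 -0.2366]
[288.4 209.8] [ 0.4938 -0.1697]
[265.3 194.9] [ 0.5415 -0.093 ]
[263.2 192.2] [ 0.5505 -0.0858]
[263.4 189.1] [ 0.561  -0.0864]
[265.6 187.2] [ 0.5674 -0.0933]
[296.2 184.3] [ 0.5792 -0.1948]
[318.6 189.1] [ 0.5648 -0.2689]
```

View pics/e.png

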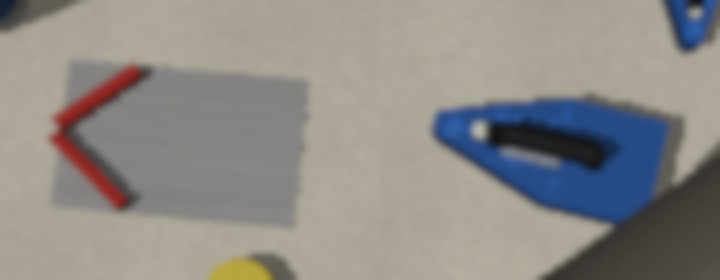

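The left panel shows the empty plate with corners near (70,62), (308,81), (295,226) and (52,207), and the tin clear below it. The right panel shows the iron with its nose at (436,127), untouched.

Run:
```python
from m import *
im=cv2.imread('pics/e_top.png')[:,:,::-1].copy()
b=big(im,140,155,235,214,8).astype(int);g=cv2.GaussianBlur(b.astype(np.uint8),(0,0),4).astype(int)
gray=g.sum(2)/3; print('bg',gray[40,600].round(),'plate',gray[230,400].round(),gray[350,500].round(),'bgbelow',gray[440,300].round())
warm=(g[:,:,0]-g[:,:,2]); print('warm',warm[40,600],warm[230,400],warm[350,500],warm[440,300])
th=(warm[230,400]+warm[40,600])/2
m=(warm<th).astype(np.uint8); m[:, :1]=0
m=cv2.morphologyEx(cv2.morphologyEx(m,cv2.MORPH_CLOSE,np.ones((9,9))),cv2.MORPH_OPEN,np.ones((41,41)))
c=max(cv2.findContours(m,0,2)[0],key=cv2.contourArea);h=cv2.approxPolyDP(cv2.convexHull(c),12,True)[:,0]
P=un(h,140,155);W=ray('top',P,0);print(P.round(1).tolist(),W.round(4).tolist())
Q=np.array([(70,62),(308,81),(295,226),(52,207)]);Q=(Q+.5)/4-.5+[140,150];W=ray('top',Q,0);print(W.round(4),W.mean(0))
C=np.array([.5775,.182]);a=np.radians(86.5);X=np.array([np.cos(a),np.sin(a)]);Y=np.array([-X[1],X[0]])
for p,z in [((102,0),0),((37,55),.018),((37,-55),.018),((102,0),.018),((-105,65),0),((-105,-65),0),((105,65),0),((105,-65),0)]:
    w=C+p[0]*X/1e3+p[1]*Y/1e3; u=proj('top',[*w,z])[0]; print(p,((u+.5-[140,150])*4-.5).round(0))
```

```text
bg 160.0 plate 132.0 132.0 bgbelow 165.0
warm 19 2 2 20
[[159.7, 180.4], [176.3, 166.4], [215.4, 169.7], [212.9, 205.2], [172.3, 202.7], [159.8, 185.7]] [[0.5913, 0.2728], [0.642, 0.2178], [0.6334, 0.081], [0.509, 0.085], [0.5147, 0.2248], [0.5729, 0.2713]]
[[0.6453 0.285 ]
 [0.6328 0.0768]
 [0.5058 0.0833]
 [0.5178 0.2927]] [0.5754256  0.18446624]
(102, 0) [ 67. 132.]
(37, 55) [129. 198.]
(37, -55) [144.  71.]
(102, 0) [ 61. 128.]
(-105, 65) [298. 226.]
(-105, -65) [312.  77.]
(105, 65) [ 54. 206.]
(105, -65) [73. 58.]
```

```bash
python3 go.py .510 -.306 .012 78.3
```

```text
t 8.98 tcp [ 0.4963 -0.3358  0.1881] head 79.58 tilt [-0.    -0.001 -1.   ] shift [0.0318 0.0082 0.1761] yaw 0.0223 F [ 0.2  0.4 -0.3] open 0.0598 q7 0.78
```

```bash
python3 -m handwheel '[{"claw":0.06,"x":0.010,"y":0.008,"z":0.02,"yaw":0.022},{"claw":0.06,"x":0.011,"y":0,"z":0.03,"yaw":0},{"claw":0.06,"x":0.011,"y":0,"z":0.03,"yaw":0},{"claw":0.06,"x":0,"y":0,"z":0.03,"yaw":0},{"claw":0.06,"x":0,"y":0,"z":0.03,"yaw":0},{"claw":0.06,"x":0,"y":0,"z":0.02,"yaw":0},{"claw":0.06,"x":0,"y":0,"z":0.01,"yaw":0},{"claw":0.06,"x":0,"y":0,"z":0.006,"yaw":0},{"claw":0.06,"x":0,"y":0,"z":0,"yaw":0}]'
python3 go.py .5185 -.267 .012 78.3
python3 - <<'E'
from m import *
d=snap('side','f_side.png');s=snap('top','f_top.png')
a=big(d,225,185,315,275,4);b=big(s,250,160,340,250,4);cv2.imwrite('pics/f.png',np.hstack([a,b])[:,:,::-1])
E
```

```text
t: 9.73
tcp_pos: [0.5103, -0.3061, 0.012]
tool_rot: [0.776, 0.63, -0.0, -0.0]
wrist_force: [-0.6, -0.1, 0.1]
opening: 0.06
gripper_force: 0.0
t 9.73 tcp [ 0.5103 -0.3061  0.012 ] head 78.16 tilt [ 0.    -0.001 -1.   ] shift [ 0.04   -0.0001  0.    ] yaw -0.0025 F [-0.6 -0.1  0.1] open 0.06 q7 0.88
```

View pics/f.png

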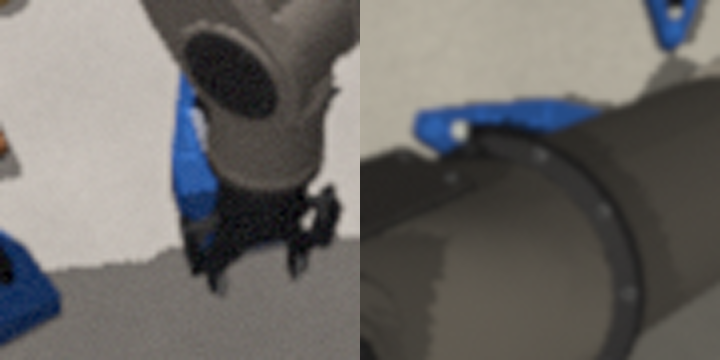

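The arm covers most of the iron. The fingers stand behind the heel (left panel near (215,285) and (297,275)), parallel to it. I'll advance to contact.

```bash
python3 -m handwheel '[{"claw":0.06,"x":0.005,"y":0,"z":0,"yaw":0},{"claw":0.06,"x":0.005,"y":0,"z":0,"yaw":0},{"claw":0.06,"x":0.005,"y":0,"z":0,"yaw":0},{"claw":0.06,"x":0.004,"y":0,"z":0,"yaw":0},{"claw":0.06,"x":0.003,"y":0,"z":0,"yaw":0}]'
python3 -m handwheel '[{"claw":0.06,"x":0.003,"y":0,"z":0,"yaw":0},{"claw":0.06,"x":0.003,"y":0,"z":0,"yaw":0}]'
python3 -m handwheel '[{"claw":0.06,"x":0.003,"y":0,"z":0,"yaw":0},{"claw":0.06,"x":0.003,"y":0,"z":0,"yaw":0}]'
python3 -m handwheel '[{"claw":0.06,"x":0.003,"y":0,"z":0,"yaw":0},{"claw":0.06,"x":0.003,"y":0,"z":0,"yaw":0}]'
python3 go.py .5185 -.267 .012 78.3
```

```text
t: 10.25
tcp_pos: [0.5155, -0.2835, 0.0126]
tool_rot: [0.776, 0.63, 0.0, 0.0]
wrist_force: [-0.7, 0.5, -0.9]
opening: 0.0599
gripper_force: 0.0
t: 10.42
tcp_pos: [0.5165, -0.2786, 0.0124]
tool_rot: [0.777, 0.63, -0.0, 0.0]
wrist_force: [0.9, -4.5, -2.0]
opening: 0.0602
gripper_force: 1.5
t: 10.58
tcp_pos: [0.5175, -0.2731, 0.0124]
tool_rot: [0.777, 0.63, -0.0, 0.0]
wrist_force: [-0.4, -4.6, 1.1]
opening: 0.0597
gripper_force: 2.3
t: 10.75
tcp_pos: [0.5187, -0.2671, 0.0124]
tool_rot: [0.777, 0.63, -0.0, 0.0]
wrist_force: [-1.4, -4.5, 1.2]
opening: 0.0595
gripper_force: 2.5
t 10.75 tcp [ 0.5187 -0.2671  0.0124] head 78.05 tilt [-0.001  0.    -1.   ] shift [ 0.     -0.0002  0.0004] yaw -0.0043 F [-1.4 -4.5  1.2] open 0.0595 q7 0.82
```

```bash
python3 -m handwheel '[{"claw":0.06,"x":0.0055,"y":0,"z":0,"yaw":0},{"claw":0.06,"x":0.0055,"y":0,"z":0,"yaw":0},{"claw":0.06,"x":0.0055,"y":0,"z":0,"yaw":0},{"claw":0.06,"x":0.0055,"y":0,"z":0,"yaw":0},{"claw":0.06,"x":0.0055,"y":0,"z":0,"yaw":0},{"claw":0.06,"x":0.0055,"y":0,"z":0,"yaw":0},{"claw":0.06,"x":0.0055,"y":0,"z":0,"yaw":0},{"claw":0.06,"x":0.0055,"y":0,"z":0,"yaw":0},{"claw":0.06,"x":0.0055,"y":0,"z":0,"yaw":0}]'
python3 go.py .5185 -.267 .012 78.3
python3 - <<'E'
from m import *
d=snap('side','g_side.png');s=snap('top','g_top.png')
a=big(d,215,135,315,235,3);b=big(s,220,150,320,250,3);cv2.imwrite('pics/g.png',np.hstack([a,b])[:,:,::-1])
for n,i,bx in(('top',s,(225,170,330,225)),('side',d,(235,170,305,255))):
    q,_=iron(i,bx)
    for a,b5,b0 in zip(q,ray(n,q,.05),ray(n,q,0)): print(n,a.round(1),b5.round(4),b0.round(4))
E
```

```text
t: 11.5
tcp_pos: [0.529, -0.2184, 0.0124]
tool_rot: [0.777, 0.63, -0.0, 0.0]
wrist_force: [-0.5, -5.4, 1.2]
opening: 0.06
gripper_force: 2.6
t 11.5 tcp [ 0.529  -0.2184  0.0124] head 78.06 tilt [-0.  0. -1.] shift [-0.0497 -0.0002  0.0005] yaw -0.0042 F [-0.5 -5.4  1.2] open 0.06 q7 0.75
top [275.4 181.2] [ 0.5883 -0.1258] [ 0.5971 -0.1285]
top [250.8 193.6] [ 0.545 -0.045] [ 0.552  -0.0441]
top [248.1 192.9] [ 0.5469 -0.0358] [ 0.554  -0.0346]
top [244.1 187.6] [ 0.5646 -0.0221] [ 0.5725 -0.0203]
top [244.4 185.2] [ 0.5726 -0.0232] [ 0.5808 -0.0214]
top [247.4 183.1] [ 0.58  -0.033] [ 0.5885 -0.0316]
side [267.2 187.2] [ 0.5717 -0.0225] [0.5917 0.0163]
side [269.4 189.7] [ 0.5735 -0.0374] [0.5937 0.0008]
side [271.8 213.9] [ 0.5284 -0.1438] [ 0.5469 -0.1094]
side [269.8 217.9] [ 0.5136 -0.1567] [ 0.5316 -0.1227]
side [265.2 218.9] [ 0.4968 -0.1533] [ 0.5142 -0.1191]
side [263.1 216.7] [ 0.4946 -0.1408] [ 0.512  -0.1062]
side [262.4 209.1] [ 0.5083 -0.1086] [ 0.5262 -0.0728]
side [264.4 189.3] [ 0.5576 -0.0273] [0.5772 0.0113]
```

View pics/g.png

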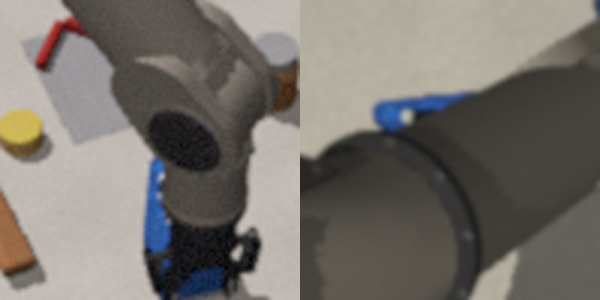

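The iron's nose tip is now at about (0.569, -0.022), within 3 mm of where the tool pose puts it, so the iron follows the fingers. Next is the gentle left turn onto the plate axis.

```bash
python3 -m handwheel '[{"claw":0.06,"x":0.006,"y":0.001,"z":0,"yaw":-0.01},{"claw":0.06,"x":0.006,"y":0.001,"z":0,"yaw":-0.01},{"claw":0.06,"x":0.006,"y":0.001,"z":0,"yaw":-0.01},{"claw":0.06,"x":0.006,"y":0.001,"z":0,"yaw":-0.01},{"claw":0.06,"x":0.006,"y":0.001,"z":0,"yaw":-0.01},{"claw":0.06,"x":0.006,"y":0.001,"z":0,"yaw":-0.01},{"claw":0.06,"x":0.006,"y":0.001,"z":0,"yaw":-0.01},{"claw":0.06,"x":0.006,"y":0.001,"z":0,"yaw":-0.01},{"claw":0.06,"x":0.006,"y":0.001,"z":0,"yaw":-0.01},{"claw":0.06,"x":0.006,"y":0.001,"z":0,"yaw":-0.01}]'
python3 -m handwheel '[{"claw":0.06,"x":0.006,"y":0.001,"z":0,"yaw":-0.01},{"claw":0.06,"x":0.006,"y":0.001,"z":0,"yaw":-0.01},{"claw":0.06,"x":0.006,"y":0.001,"z":0,"yaw":-0.01},{"claw":0.06,"x":0.006,"y":0.001,"z":0,"yaw":-0.01},{"claw":0.06,"x":0.006,"y":0.001,"z":0,"yaw":-0.007}]'
python3 go.py .564 -.013 .012 86.5
python3 - <<'E'
from m import *
d=snap('side','i_side.png');s=snap('top','i_top.png')
a=big(d,205,120,305,220,3);b=big(s,190,150,290,250,3);cv2.imwrite('pics/i.png',np.hstack([a,b])[:,:,::-1])
for n,i,bx in(('top',s,(190,170,290,225)),('side',d,(225,140,305,225))):
    q,_=iron(i,bx)
    for a,b5,b0 in zip(q,ray(n,q,.05),ray(n,q,0)): print(n,a.round(1),b5.round(4),b0.round(4))
E
```

```text
t: 12.43
tcp_pos: [0.5488, -0.1603, 0.0123]
tool_rot: [0.744, 0.668, -0.0, 0.0]
wrist_force: [-0.5, -4.5, 1.5]
opening: 0.0603
gripper_force: 2.5
t: 12.85
tcp_pos: [0.5563, -0.1309, 0.0123]
tool_rot: [0.728, 0.686, -0.0, 0.0]
wrist_force: [-0.9, -4.9, 1.9]
opening: 0.06
gripper_force: 2.6
t 12.85 tcp [ 0.5563 -0.1309  0.0123] head 86.56 tilt [-0. -0. -1.] shift [0.1182 0.0006 0.0003] yaw 0.001 F [-0.9 -4.9  1.9] open 0.06 q7 0.71
top [227.1 181.6] [0.5836 0.0348] [0.5923 0.0391]
top [217.3 187.9] [0.5615 0.0664] [0.5692 0.0721]
top [216.1 186.7] [0.5656 0.0707] [0.5735 0.0766]
top [218.2 183.2] [0.5775 0.0641] [0.5859 0.0697]
side [256.3 171.2] [0.5715 0.0698] [0.5916 0.1119]
side [259.6 172.2] [0.5804 0.0594] [0.6008 0.1011]
side [262.4 175.4] [0.5827 0.0392] [0.6031 0.0801]
side [267.3 194.7] [ 0.5552 -0.0557] [ 0.5747 -0.0181]
side [266.4 197.8] [ 0.5455 -0.0677] [ 0.5646 -0.0305]
side [259.2 205.8] [ 0.5046 -0.0897] [ 0.5223 -0.0533]
side [256.1 200.9] [ 0.5046 -0.0638] [ 0.5223 -0.0265]
side [253.3 175.4] [0.5514 0.055 ] [0.5707 0.0966]
side [253.9 172.4] [0.5604 0.0681] [0.5801 0.1101]
```

View pics/i.png

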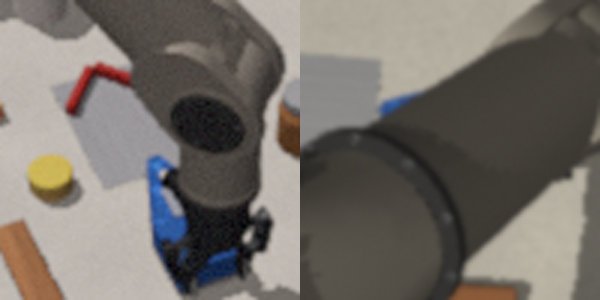

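Side panel: the nose is at (158,160), right at the plate edge and on its axis. Measured tip (0.567, 0.071) against the axis at x = 0.569. I'll push straight in.

```bash
python3 -m handwheel '[{"claw":0.06,"x":0.007,"y":0,"z":0,"yaw":0},{"claw":0.06,"x":0.007,"y":0,"z":0,"yaw":0},{"claw":0.06,"x":0.007,"y":0,"z":0,"yaw":0},{"claw":0.06,"x":0.007,"y":0,"z":0,"yaw":0},{"claw":0.06,"x":0.007,"y":0,"z":0,"yaw":0},{"claw":0.06,"x":0.007,"y":0,"z":0,"yaw":0},{"claw":0.06,"x":0.007,"y":0,"z":0,"yaw":0},{"claw":0.06,"x":0.007,"y":0,"z":0,"yaw":0},{"claw":0.06,"x":0.007,"y":0,"z":0,"yaw":0},{"claw":0.06,"x":0.007,"y":0,"z":0,"yaw":0}]'
python3 -m handwheel '[{"claw":0.06,"x":0.007,"y":0,"z":0,"yaw":0},{"claw":0.06,"x":0.007,"y":0,"z":0,"yaw":0},{"claw":0.06,"x":0.007,"y":0,"z":0,"yaw":0},{"claw":0.06,"x":0.007,"y":0,"z":0,"yaw":0},{"claw":0.06,"x":0.007,"y":0,"z":0,"yaw":0},{"claw":0.06,"x":0.006,"y":0,"z":0,"yaw":0},{"claw":0.06,"x":0.005,"y":0,"z":0,"yaw":0}]'
python3 go.py .5695 .077 .012 86.5
python3 - <<'E'
from m import *
d=snap('side','j_side.png');s=snap('top','j_top.png')
for n,i,bx in(('top',s,(150,165,240,225)),('side',d,(225,130,305,225))):
    q,_=iron(i,bx)
    for a,b5,b0 in zip(q,ray(n,q,.05),ray(n,q,0)): print(n,a.round(1),b5.round(4),b0.round(4))
a=big(d,205,120,295,210,4);b=big(s,140,150,230,240,4);cv2.imwrite('pics/j.png',np.hstack([a,b])[:,:,::-1])
E
```

```text
t: 13.78
tcp_pos: [0.5605, -0.0609, 0.0123]
tool_rot: [0.728, 0.685, -0.0, 0.0]
wrist_force: [0.6, -5.6, 1.5]
opening: 0.0599
gripper_force: 2.6
t: 14.37
tcp_pos: [0.5633, -0.0148, 0.0123]
tool_rot: [0.728, 0.685, -0.0, -0.0]
wrist_force: [0.4, -6.1, 2.1]
opening: 0.06
gripper_force: 2.6
t 14.37 tcp [ 0.5633 -0.0148  0.0123] head 86.52 tilt [-0. -0. -1.] shift [0.0921 0.0007 0.0003] yaw 0.0004 F [ 0.4 -6.1  2.1] open 0.06 q7 0.52Traceback (most recent call last):
  File "<stdin>", line 4, in <module>
  File "m.py", line 18, in iron
    c=max(cv2.findContours(m,0,2)[0],key=cv2.contourArea); hl=cv2.convexHull(c)
ValueError: max() iterable argument is empty
```

```bash
python3 -m handwheel '[{"claw":0.06,"x":0.007,"y":0,"z":0,"yaw":0},{"claw":0.06,"x":0.007,"y":0,"z":0,"yaw":0},{"claw":0.06,"x":0.007,"y":0,"z":0,"yaw":0},{"claw":0.06,"x":0.007,"y":0,"z":0,"yaw":0},{"claw":0.06,"x":0.007,"y":0,"z":0,"yaw":0},{"claw":0.06,"x":0.007,"y":0,"z":0,"yaw":0},{"claw":0.06,"x":0.007,"y":0,"z":0,"yaw":0},{"claw":0.06,"x":0.007,"y":0,"z":0,"yaw":0},{"claw":0.06,"x":0.007,"y":0,"z":0,"yaw":0},{"claw":0.06,"x":0.005,"y":0,"z":0,"yaw":0}]'
python3 go.py .5695 .077 .012 86.5
python3 - <<'E'
from m import *
d=snap('side','k_side.png')
n='side';q,_=iron(d,(215,110,290,205))
for a,b5,b0 in zip(q,ray(n,q,.05),ray(n,q,0)): print(n,a.round(1),b5.round(4),b0.round(4))
cv2.imwrite('pics/k.png',big(d,200,115,290,205,6)[:,:,::-1])
E
```

```text
t: 15.3
tcp_pos: [0.5674, 0.0528, 0.0123]
tool_rot: [0.728, 0.685, -0.0, -0.0]
wrist_force: [0.7, -4.5, 2.5]
opening: 0.0598
gripper_force: 2.5
t 15.3 tcp [0.5674 0.0528 0.0123] head 86.51 tilt [-0. -0. -1.] shift [0.0243 0.0007 0.0003] yaw 0.0002 F [ 0.7 -4.5  2.5] open 0.0598 q7 0.41
side [239.3 141.4] [0.5831 0.2505] [0.6035 0.299 ]
side [243.1 143.7] [0.5911 0.2316] [0.6119 0.2794]
side [247.7 160.6] [0.5665 0.1367] [0.5864 0.1811]
side [239.9 170.8] [0.5158 0.1003] [0.5338 0.1435]
side [238.1 166.8] [0.5183 0.123 ] [0.5364 0.167 ]
side [236.2 143.2] [0.5673 0.247 ] [0.5872 0.2953]
```

View pics/k.png

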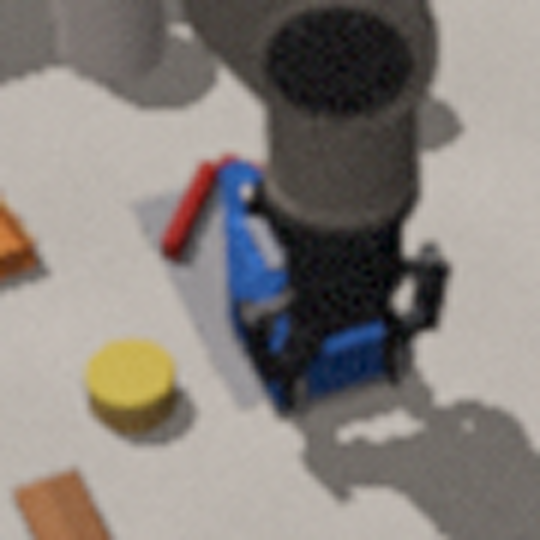

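Iron on the plate, nose (240,165) about 25 mm short of the V apex, heel (345,370) square to the fingers. Finish slowly, watching force.

```bash
python3 -m handwheel '[{"claw":0.06,"x":0.003,"y":0.0005,"z":0,"yaw":0},{"claw":0.06,"x":0.003,"y":0,"z":0,"yaw":0},{"claw":0.06,"x":0.003,"y":0,"z":0,"yaw":0},{"claw":0.06,"x":0.003,"y":0,"z":0,"yaw":0},{"claw":0.06,"x":0.003,"y":0,"z":0,"yaw":0},{"claw":0.06,"x":0.002,"y":0,"z":0,"yaw":0},{"claw":0.06,"x":0.001,"y":0,"z":0,"yaw":0}]'
python3 -m handwheel '[{"claw":0.06,"x":0.0015,"y":0,"z":0,"yaw":0},{"claw":0.06,"x":0.001,"y":0,"z":0,"yaw":0}]'
python3 -m handwheel '[{"claw":0.06,"x":0.001,"y":0,"z":0,"yaw":0},{"claw":0.06,"x":0.001,"y":0,"z":0,"yaw":0}]'
```

```text
t: 15.93
tcp_pos: [0.569, 0.0706, 0.0122]
tool_rot: [0.728, 0.685, -0.0, -0.0]
wrist_force: [-0.2, -3.3, -1.5]
opening: 0.0603
gripper_force: 1.6
t: 16.1
tcp_pos: [0.5691, 0.0728, 0.0122]
tool_rot: [0.728, 0.685, -0.0, -0.0]
wrist_force: [-0.3, -2.5, -2.3]
opening: 0.0604
gripper_force: 1.4
t: 16.27
tcp_pos: [0.5693, 0.0747, 0.0123]
tool_rot: [0.728, 0.685, -0.0, -0.0]
wrist_force: [-0.6, -3.2, -2.2]
opening: 0.0605
gripper_force: 1.4
```

```bash
python3 -m handwheel '[{"claw":0.06,"x":0.001,"y":0,"z":0,"yaw":0},{"claw":0.06,"x":0.001,"y":0,"z":0,"yaw":0}]'
python3 -m handwheel '[{"claw":0.06,"x":0.001,"y":0,"z":0,"yaw":0},{"claw":0.06,"x":0.0005,"y":0,"z":0,"yaw":0}]'
```

```text
t: 16.43
tcp_pos: [0.5694, 0.0767, 0.0123]
tool_rot: [0.728, 0.685, -0.0, -0.0]
wrist_force: [-0.4, -2.8, -1.6]
opening: 0.0599
gripper_force: 1.4
t: 16.6
tcp_pos: [0.5696, 0.0783, 0.0123]
tool_rot: [0.728, 0.685, -0.0, -0.0]
wrist_force: [1.1, -3.1, -1.9]
opening: 0.0596
gripper_force: 1.4
```

```bash
python3 -m handwheel '[{"claw":0.06,"x":0.001,"y":0,"z":0,"yaw":0},{"claw":0.06,"x":0,"y":0,"z":0,"yaw":0}]'
python3 -m handwheel '[{"claw":0.06,"x":0.001,"y":0,"z":0,"yaw":0},{"claw":0.06,"x":0,"y":0,"z":0,"yaw":0}]'
python3 -m handwheel '[{"claw":0.06,"x":0.001,"y":0,"z":0,"yaw":0},{"claw":0.06,"x":0,"y":0,"z":0,"yaw":0}]'
```

```text
t: 16.77
tcp_pos: [0.5696, 0.0794, 0.0123]
tool_rot: [0.728, 0.685, 0.0, -0.0]
wrist_force: [0.1, -1.1, -1.3]
opening: 0.0602
gripper_force: 0.9
t: 16.93
tcp_pos: [0.5696, 0.0796, 0.0123]
tool_rot: [0.729, 0.685, -0.0, 0.0]
wrist_force: [-1.3, -6.1, -1.4]
opening: 0.0602
gripper_force: 2.8
t: 17.1
tcp_pos: [0.5696, 0.0796, 0.0124]
tool_rot: [0.729, 0.685, -0.001, 0.001]
wrist_force: [-1.6, -9.9, -0.5]
opening: 0.06
gripper_force: 5.2
```

```bash
python3 -m handwheel '[{"claw":0.06,"x":0.001,"y":0,"z":0,"yaw":0},{"claw":0.06,"x":0,"y":0,"z":0,"yaw":0}]'
python3 -m handwheel '[{"claw":0.06,"x":0.001,"y":0,"z":0,"yaw":0},{"claw":0.06,"x":0,"y":0,"z":0,"yaw":0}]'
python3 go.py .5695 .077 .012 86.5; python3 -c "
from h import *; print(sensors.observe()['wrist_torque'])"
```

```text
t: 17.27
tcp_pos: [0.5695, 0.0797, 0.0124]
tool_rot: [0.729, 0.685, -0.001, 0.001]
wrist_force: [-1.8, -15.0, -0.4]
opening: 0.0601
gripper_force: 7.5
t: 17.43
tcp_pos: [0.5694, 0.0797, 0.0124]
tool_rot: [0.729, 0.684, -0.001, 0.001]
wrist_force: [-2.7, -20.0, 1.2]
opening: 0.0597
gripper_force: 9.8
t 17.43 tcp [0.5694 0.0797 0.0124] head 86.36 tilt [-0.004  0.    -1.   ] shift [-0.0027  0.0002  0.0004] yaw -0.0024 F [ -2.7 -20.    1.2] open 0.0597 q7 0.36
[-3.91628662  0.55850764  0.25995329]
```

Firm seat at 20 N. Back straight off, rise and look.

```bash
python3 -m handwheel '[{"claw":0.06,"x":-0.008,"y":0,"z":0,"yaw":0},{"claw":0.06,"x":-0.015,"y":0,"z":0,"yaw":0},{"claw":0.06,"x":-0.03,"y":0,"z":0,"yaw":0},{"claw":0.06,"x":-0.03,"y":0,"z":-0.02,"yaw":0},{"claw":0.06,"x":0,"y":0,"z":-0.04,"yaw":0},{"claw":0.06,"x":0,"y":0,"z":-0.04,"yaw":0},{"claw":0.06,"x":0,"y":0,"z":-0.04,"yaw":0},{"claw":0.06,"x":0,"y":0,"z":-0.03,"yaw":0},{"claw":0.06,"x":-0.035,"y":0,"z":0,"yaw":0},{"claw":0.06,"x":-0.035,"y":0,"z":0,"yaw":0}]'
python3 -m handwheel '[{"claw":0.06,"x":-0.035,"y":0,"z":0,"yaw":0},{"claw":0.06,"x":-0.035,"y":0,"z":0,"yaw":0},{"claw":0.06,"x":-0.035,"y":0,"z":0,"yaw":0},{"claw":0.06,"x":-0.035,"y":0,"z":0,"yaw":0},{"claw":0.06,"x":-0.035,"y":0,"z":0,"yaw":0},{"claw":0.06,"x":-0.035,"y":0,"z":0,"yaw":0},{"claw":0.06,"x":-0.035,"y":0,"z":0,"yaw":0},{"claw":0.06,"x":0,"y":0,"z":0,"yaw":0}]'
python3 - <<'E'
from m import *
s=snap('top','z_top.png');d=snap('side','z_side.png')
q,_=iron(s,(150,165,245,225))
for a,b5 in zip(q,ray('top',q,.05)): print(a.round(1),b5.round(4))
for n,i in(('top',s),('side',d)):
    a,c,m=blobs(i,'yel')[0];print('tin',ray(n,c,.03).round(4))
a=big(s,135,150,245,250,4);b=cv2.resize(d[110:210,200:290],(360,400));cv2.imwrite('pics/z.png',np.hstack([a,b])[:,:,::-1])
E
```

```text
t: 18.27
tcp_pos: [0.5621, -0.0673, 0.1841]
tool_rot: [0.726, 0.688, 0.002, 0.001]
wrist_force: [0.9, 0.2, -0.3]
opening: 0.0602
gripper_force: 0.0
t: 18.93
tcp_pos: [0.5434, -0.3214, 0.1833]
tool_rot: [0.731, 0.683, -0.001, 0.001]
wrist_force: [-0.8, 0.6, 0.7]
opening: 0.0603
gripper_force: 0.0
[212.1 173.4] [0.61   0.0857]
[209.8 197.3] [0.5297 0.09  ]
[207.8 199.2] [0.5233 0.0964]
[183.9 196.9] [0.5292 0.1755]
[164.1 188.6] [0.5557 0.2426]
[153.7 181.7] [0.5781 0.2784]
[156.2 177.6] [0.5922 0.271 ]
[184.4 170.1] [0.6196 0.1783]
[208.9 171.4] [0.6166 0.0964]
tin [[0.4455 0.1218]]
tin [[0.4434 0.1175]]
```

View pics/z.png

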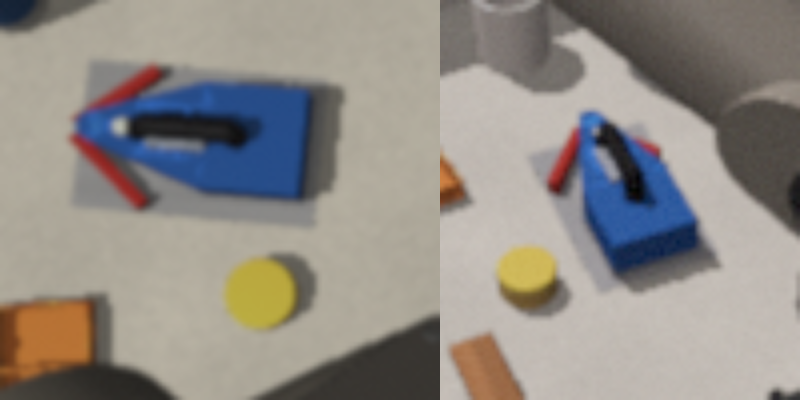

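The final view shows the iron's nose in the V apex (left panel, about (80,130)), with its sides parallel to the plate. Its measured heading is about 86.8° against 86.5° for the plate. The tin at (260,293) is fully off the plate, and the arm is clear.

```bash
python3 -c "
from h import *; print(ticket.finish_job())"
```

```text
the job is handed in; nothing more can be done
None
```

The tin was pushed completely off the plate, then the blue iron was pushed home into the red V-stop, pointing within about 0.3° of square by camera; the job is handed in, at about 19 s of the 64 s allowed.

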